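# Put a hot bar stub away in the lever-lid stub box

### The arm

A 6-joint arm with a two-finger parallel gripper is mounted at the origin on a cart in front of the work surface, level with it; the furniture and walls round the work are solid. World frame = base frame: x ahead of the robot, y to its left, z up, the work surface at z = 0. Lengths are in m, angles in rad, forces in N, time in s.
With the tool pointing down it reaches from about 0.35 to 0.85 m from the base axis. Payload 8.1 kg.
Tool frame: the origin (TCP) lies midway between the tips of the shut fingers; the grasp point (between the pads) lies 19 mm behind it; z points along the fingers, y is the line along which they close (so a half turn about z gives the same grasp; the last joint's range is limited). The gripper opens to 85 mm and grips with 20 to 120 N. Pads are 22 mm wide; open, the fingers measure 114 mm over their backs; the gripper's body (76 mm by 85 mm) begins 54 mm behind the grasp point. The pads swing forward as they close: fully open they stand 13 mm farther back than shut.
Start: joints at [1.106, 0.13, 1.488, -0, 1.523, -0.085], TCP at [0.222, 0.557, 0.231] pointing down, gripper open.
Joint ranges: [-2.96, 2.96], [-0.89, 2.26], [0.02, 2.5], [-1.34, 4.48], [0, 2.73], [-2.66, 2.66]. Speed limits (rad/s): [2.39, 2.39, 2.79, 3.14, 3.14, 3.14].

### API

Orientations are given as a rotation vector (axis times angle).
In Python, from plant import telemetry, camera, ticket gives the robot as it stands.
- The arm moves only by the tool move_arm, never from a script. Its argument "series" is a list of rows, each an object of numbers: "dx", "dy", "dz": the shift along the tool's x, y, z in units of 0.12 m (1.0 is 0.12 m); "spin": the turn about the tool's z in units of 180 degrees (1.0 is 180 degrees). A call has 1 to 20 rows; each row is the pose to reach, as a shift and turn from the pose commanded when the call began, along the tool's axes at that moment, turning the shorter way round; what a row does not reach only later rows make up. A row lasts 1/10 s, in which the tool goes at most 50 mm and 8.59 degrees, less where a joint would pass 70% of its speed; a pose out of reach is approached as far as the arm can. A call with a number of a shift or a turn outside -1 to 1 is refused whole. A call with a gripper value outside its range is refused whole. "grip" is the closure, from -1 (fully open) to 1 (shut), set as the call begins (left out, the last holds). The fingers move at their own pace and stop on an object; "newtons" is the grip in N (left out, the last holds). Time passes only in rows, so rows that repeat a pose let the fingers close. It gives the time, the measured TCP pose, the force, the opening and the grip force at its end, in the units of the state.
- telemetry.read_state(): the state, without advancing time (a new reading comes with each control period).
- camera(name): name is "side" or "top" or "wrist"; returns a dict with "img" (384x512x3 uint8, blue, green, red), "depth" (384x512 float32, m along the optical axis (not along the pixel's ray), 0 where there is no reading), "intrinsics" (3x3 intrinsics, pixels), "eye" and "orientation" of the camera in the world. Camera axes: x right, y up, looking along -z (the intrinsics and any distortion apply to the point x, -y, -z); pixel columns grow to the right and rows downward; lengths in m; the calibration is good to about 2 mm. A picture is of the moment at which its call begins.
- ticket.hand_in(): hands the job in; it is judged then, once.
The state is a dict: "t": time; "q": joint angles; "qvel": joint speeds; "joint_efforts": joint torques, N m; "eef_pos": TCP position; "tool_rot": TCP orientation; "contact_force": force on the tool from outside, world axes, zero at the start; "moment": the same for the moment, N m; "grip_width": opening from 0.0 (shut) to 1.0 (fully open); "grip_force": force on a finger pad.
Only numpy, scipy, OpenCV 4.12 (cv2) and the standard library are available. Lean on these libraries where they do the work, as an engineer would, in place of code of your own. Each camera call takes 0.05 s, during which the arm holds its last target. There are 200 camera calls.

### The job

The steel bar stub on the landing of the stub box's chute is fresh from the saw and too hot to pick up: push it over the crest so that it rolls down the chute and stops against the closed lid. Then press the lever on the other side of the box to lift the lid, let the stub roll in, and ease the lever back up so that the lid closes gently and does not slam. Move the lid by its lever only, never lift the stub, and leave the things standing around where they are.

Things in the scene. Friction and masses are not known exactly. Their poses are not given: they have to be found in the camera images.
- stub_box: Grey sheet-steel box fixed to the table, 112 mm (x) by 120 mm (y), 120 mm high with its lid shut, inside 106 by 114 mm, floor 9 mm up. Origin on the table under the box's middle, z up, x away from the robot, y from the lever (-y side) to the bare-metal chute (+y side). The chute's ramp climbs at 15 degrees from the box's sill (y = 58 mm, z = 85 mm) to the crest.
- chute_crest (a point): Crest between ramp and landing, mid-width, 125 mm from the box's origin along its +y and 102 mm above the table. From it the ramp falls at 15 degrees toward the box and the landing falls at 4 degrees outward. The chute is 98 mm wide between 13 mm high side guides.
- end_bead (a point): Top of the round bead that ends the landing, mid-width, 172 mm from the box's origin along +y and 104 mm above the table; it stands 5 mm above the landing. Beyond it the space is free.
- bar_stub: Loose bright steel round-bar end, 32 mm diameter, 90 mm long, about 0.55 kg; rolls easily; a finger pushing above half its height may wedge it. Origin at its centre, x along the bar and along the box's x. It starts against the end bead, centre at y = 160 mm of the box and 116 mm above the table. Waiting against the shut lid its centre is at y = 84 mm, 107 mm up; inside the box it lies below 60 mm.
- lever_pad (a point): Middle of the top face of the black rubber tread (54 mm along the box's x, 44 mm across) on the lever's free end. At rest about 186 mm from the box's origin along -y and 101 mm above the table; fully down about 38 mm above the table. The lever is 122 mm long from its pivot (y = -70 mm, 60 mm up) to the tread.
- box_lever (a joint): Lever angle in rad: 0 at rest (tread up, lid shut), grows to about 0.5 as the tread is pressed down. About 3 to 7 N on the tread opens the lid; let go, the lid's weight throws the lever up again.
- box_lid: Lid: grey steel sheet, 118 by 127 mm. Origin on its hinge (y = -62 mm of the box, 118 mm up); turns about its x axis from level (shut) to about 0.8 rad (open), rising on the chute side, about 1.6 times the lever's angle. A lip on its free edge holds the stub back until it is about 0.25 open. Let go, it falls shut at once, a slam; gentle is below 2.5 rad/s coming down.
- short_tube: Bystander: coped tube offcut, 44 mm in diameter, 90 mm long, lying in front of the box. Origin under its middle.
- flux_tin: Bystander: round green tin with a pale lid, 75 mm in diameter, 48 mm high, behind the lever. Origin under its middle.
- weld_magnet: Bystander: flat red and grey welding magnet, 50 by 100 by 16 mm, behind the box. Origin under its middle.
- dropout_1: Bystander: small milled plate, 44 by 80 by 8 mm, in front of the lever. Origin under its middle.
- spray_can: Bystander: tall spray can, 65 mm in diameter, 209 mm high, standing to the right of the long pipe. Origin under its middle.
There are look-alikes about, which are no part of the job. What is shaped like the bar_stub but turquoise is not meant.

How it is judged:
By the outcome, as a careful person would: the job done as asked, in the order asked, and still so for the second after the job is handed in, with the robot touching nothing.
It also fails if it takes over 51 s, if anything falls off the work surface, if the arm or the gripper's body presses on something with over 40 N, if the wrist force passes 120 N, or if a joint passes its speed limit or range.

## Working session

There is one attempt and no reset: what is moved stays moved. The work goes in short steps, Python scripts to look and compute and a tool call to move; the robot and the scene stay as the last step left them, time stands still between calls to the robot, and variables do not carry over. Pictures are saved under pics/ and viewed, at most 10 in all, crops included, and the job is handed in when it is done.

Besides the shell and the picture viewer there is one more tool, called after "Request:" as name(argument=value, ...) on one line, values as JSON. move_arm: Moves the arm, as the interface text tells. Shifts and turns lie within -1 to 1; 1 stands for 0.12 m of shift or 180 degrees of turn. Its arguments: {"type":"object","properties":{"series":{"type":"array"},"grip":{"type":"number"},"newtons":{"type":"number"}},"required":["series"]}

```bash
mkdir -p pics
cat > h.py <<'E'
import numpy as np, cv2
from scipy.spatial.transform import Rotation as R
from plant import telemetry, camera, ticket
def pts(c):
    K=np.array(c["intrinsics"]);d=c["depth"];h,w=d.shape
    v,u=np.mgrid[:h,:w]
    p=np.stack([(u-K[0,2])/K[0,0]*d,-(v-K[1,2])/K[1,1]*d,-d],-1)
    o=np.array(c["orientation"])
    M=o if o.shape==(3,3) else (R.from_rotvec(o) if o.size==3 else R.from_quat(o)).as_matrix()
    return p@M.T+np.array(c["eye"])
E
python3 - <<'E'
from h import *
for n in("top","side"):
    c=camera(n); cv2.imwrite(f"pics/{n}0.png",c["img"]); print(n,c["eye"],c["orientation"],c["intrinsics"]); np.savez(f"{n}0.npz",img=c["img"],P=pts(c),d=c["depth"])
print(telemetry.read_state())
E
```

```text
top [0.37067313 0.12765419 1.03854795] [ 0.16812585 -0.1621686  -1.48632445] [[411.43467322   0.         249.2262987 ]
 [  0.         411.43467322 190.4772806 ]
 [  0.           0.           1.        ]]
side [0.51287995 1.3421346  0.64818988] [ 2.29610520e-03 -1.68880501e+00 -2.58720706e+00] [[461.885627     0.         254.50361749]
 [  0.         461.885627   191.14016385]
 [  0.           0.           1.        ]]
{'t': 0.1, 'q': array([ 1.10560655e+00,  1.31095745e-01,  1.48915221e+00,  1.59982220e-05,
        1.52298139e+00, -8.53709749e-02]), 'qvel': array([-3.99296754e-05, -7.87513039e-04, -1.56387398e-03,  9.45016513e-04,
        2.57707746e-03,  5.13907405e-04]), 'joint_efforts': array([ 4.64006553e-04, -5.70946777e+01, -5.01945448e+01, -1.75319306e-04,
        8.10416095e-03,  3.72083855e-05]), 'eef_pos': array([0.22219337, 0.55682649, 0.23035326]), 'tool_rot': array([-5.92952343e-01, -3.08465787e+00,  2.46693224e-03]), 'contact_force': array([-0.24929234, -0.09731579,  0.38753373]), 'moment': array([ 0.03174148, -0.06992108,  0.01492648]), 'grip_force': 0.0, 'grip_width': 1.0017708119140027}
```

View pics/top0.png

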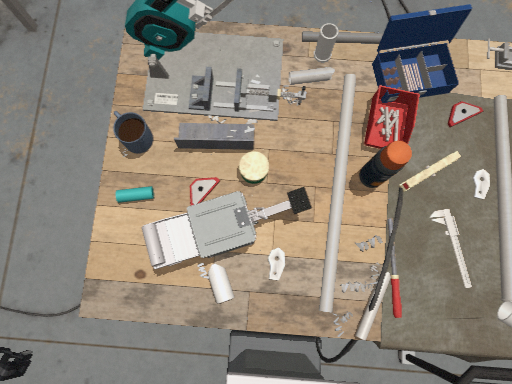

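View pics/side0.png

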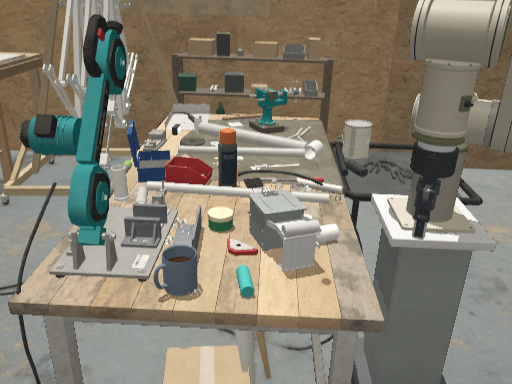

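The top view shows the box at about (222,224), with the chute running left to the landing. A bright stub lies at about (152,245) and the black tread is at (299,200). Cylinders that could be the stub: bright on the landing (152,245), turquoise on the table (135,194), and the white tube (220,284), which is short_tube. The one on the landing fits. I'll confirm it in an enlarged crop and measure.

Run:
```python
from h import *
z=np.load("top0.npz");img=z["img"];P=z["P"]
cv2.imwrite("pics/crop1.png",cv2.resize(img[170:310,120:320],None,fx=4,fy=4,interpolation=cv2.INTER_CUBIC))
for n,(u,v) in dict(tread=(299,200),stub=(152,245),lid=(222,224),tin=(254,167),magnet=(203,187),drop=(277,264),tube=(220,284),can=(398,153)).items(): print(n,P[v,u].round(3))
X=P.reshape(-1,3)
roi=np.zeros(P.shape[:2],bool);roi[180:280,135:262]=1
m=roi&(P[...,2]>.112)&(P[...,2]<.128)
n,lab,st,ce=cv2.connectedComponentsWithStats(m.astype(np.uint8))
for i in range(1,n):
    if st[i,4]>60:
        q=P[lab==i]; r=cv2.minAreaRect((q[:,:2]*1000).astype(np.float32)); print("comp",st[i],r,q[:,2].mean().round(4),q[:,2].max())
hsv=img.max(-1)
m=(hsv<60);m[:180]=0;m[220:]=0;m[:,:280]=0;m[:,320:]=0
q=P[m&(P[...,2]>.08)];print("tread",len(q),cv2.minAreaRect((q[:,:2]*1000).astype(np.float32)),np.median(q,0))
```

```text
tread [0.559 0.022 0.101]
stub [0.428 0.342 0.131]
lid [0.487 0.194 0.122]
tin [0.645 0.133 0.047]
magnet [0.591 0.259 0.013]
drop [0.413 0.057 0.004]
tube [0.355 0.191 0.042]
can [ 0.655 -0.169  0.208]
comp [ 187  191   74   67 3205] ((493.2252197265625, 185.53662109375), (121.52584838867188, 154.4684600830078), 22.114383697509766) 0.12 0.12793660243961635
comp [142 222  24  44 260] ((432.39105224609375, 343.12628173828125), (94.4058609008789, 32.020179748535156), 21.216825485229492) 0.1233 0.1279970109623172
tread 368 ((559.5340576171875, 23.114234924316406), (52.85176467895508, 38.70527648925781), 22.53924560546875) [0.55941876 0.02296099 0.10004152]
```

View pics/crop1.png

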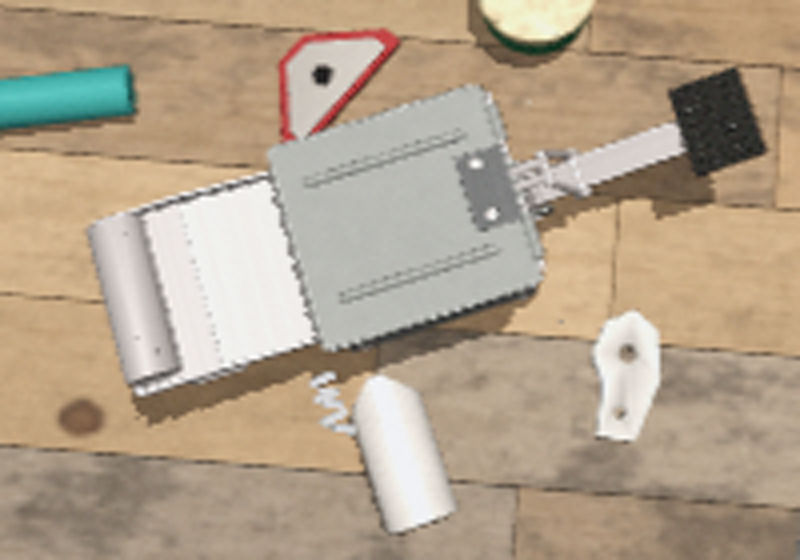

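The crop shows the bright stub on the landing, lying across the chute at the outer end. The turquoise one is separate, on the table. The box origin is at about (0.491, 0.195) and its yaw is about 21.7°. I'll move towards a point beyond the bead, turned so the fingers line up along the bar.

Request:
move_arm(series=[{"dx": -0.2,"dy": -0.07,"spin": 0.045},{"dx": -0.4,"dy": -0.14,"spin": 0.09},{"dx": -0.6,"dy": -0.21,"spin": 0.135},{"dx": -0.8,"dy": -0.28,"spin": 0.18},{"dx": -0.95,"dy": -0.33,"spin": 0.22},{"dx": -1,"dy": -0.35,"spin": 0.258},{"dx": -1,"dy": -0.35,"spin": 0.258},{"dx": -1,"dy": -0.35,"spin": 0.258},{"dx": -1,"dy": -0.35,"spin": 0.258}], grip=0)

```text
validation failed for argument at $.se...
```

```bash
cat >> h.py <<'E'
O=np.array([.491,.195]);by=np.array([-.369,.929]);bx=np.array([.929,.369])
def st():
    s=telemetry.read_state();d=s["eef_pos"][:2]-O
    M=R.from_rotvec(s["tool_rot"]).as_matrix()
    print("t",round(s["t"],2),"box x,y,z mm",(1e3*np.array([d@bx,d@by,s["eef_pos"][2]])).round(1),"toolx·by",(M[:2,0]@by).round(4),"toolx·bx",(M[:2,0]@bx).round(4),"F",s["contact_force"].round(1),"w",round(s["grip_width"],2),"q",s["q"].round(2))
E
python3 -c "
from h import *
st()"
```

```text
t 0.1 box x,y,z mm [-116.2  435.3  230.4] toolx·by 0.6871 toolx·bx -0.726 F [-0.2 -0.1  0.4] w 1.0 q [ 1.11  0.13  1.49  0.    1.52 -0.09]
```

Request:
move_arm(series=[{"dx": -0.2,"dy": -0.07,"dz": 0,"spin": 0.045},{"dx": -0.4,"dy": -0.14,"dz": 0,"spin": 0.09},{"dx": -0.6,"dy": -0.21,"dz": 0,"spin": 0.135},{"dx": -0.8,"dy": -0.28,"dz": 0,"spin": 0.18},{"dx": -0.95,"dy": -0.33,"dz": 0,"spin": 0.22},{"dx": -1,"dy": -0.35,"dz": 0,"spin": 0.258},{"dx": -1,"dy": -0.35,"dz": 0,"spin": 0.258},{"dx": -1,"dy": -0.35,"dz": 0,"spin": 0.258},{"dx": -1,"dy": -0.35,"dz": 0,"spin": 0.258}], grip=0)

```text
t: 1.0
eef_pos: [0.3178, 0.474, 0.2311]
tool_rot: [-1.757, -2.604, 0.001]
contact_force: [-0.2, -0.4, -0.6]
grip_width: 0.498
grip_force: 0.0
```

```bash
python3 -c "
from h import *
st()"
```

```text
t 1.0 box x,y,z mm [-58.  323.1 231.1] toolx·by 0.9996 toolx·bx -0.0057 F [-0.2 -0.4 -0.6] w 0.5 q [0.89 0.05 1.57 0.   1.52 0.51]
```

Request:
move_arm(series=[{"dx": -0.2,"dy": 0.1,"dz": 0.15,"spin": 0},{"dx": -0.4,"dy": 0.2,"dz": 0.3,"spin": 0},{"dx": -0.6,"dy": 0.3,"dz": 0.45,"spin": 0},{"dx": -0.8,"dy": 0.4,"dz": 0.6,"spin": 0},{"dx": -0.92,"dy": 0.48,"dz": 0.8,"spin": 0},{"dx": -0.92,"dy": 0.48,"dz": 0.95,"spin": 0},{"dx": -0.92,"dy": 0.48,"dz": 1.0,"spin": 0},{"dx": -0.92,"dy": 0.48,"dz": 1.0,"spin": 0},{"dx": -0.92,"dy": 0.48,"dz": 1.0,"spin": 0}])

```text
t: 1.9
eef_pos: [0.4127, 0.3936, 0.1123]
tool_rot: [1.759, 2.603, 0.002]
contact_force: [0.0, 0.9, 1.4]
grip_width: 0.498
grip_force: 0.0
```

Run:
```python
from h import *
st()
c=camera("side");P=pts(c)
cv2.imwrite("pics/s1.png",cv2.resize(c["img"][190:290,230:350],None,fx=5,fy=5,interpolation=cv2.INTER_CUBIC))
c=camera("wrist");cv2.imwrite("pics/w1.png",c["img"])
```

```text
t 1.9 box x,y,z mm [  0.6 213.3 112.3] toolx·by 0.9996 toolx·bx -0.004 F [0.  0.9 1.4] w 0.5 q [0.67 0.14 1.7  0.   1.3  0.29]
```

View pics/s1.png

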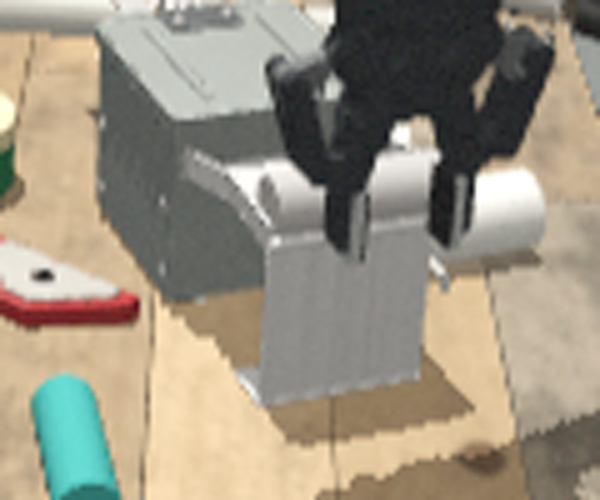

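View pics/w1.png

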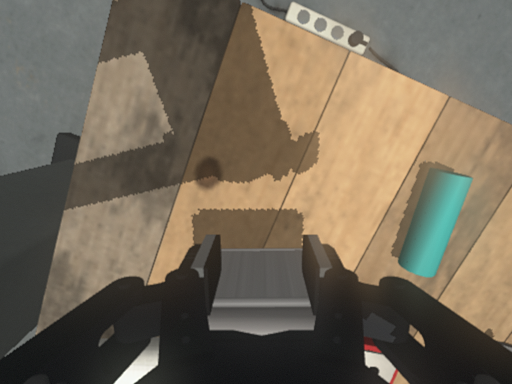

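The side crop shows both fingers just outside the end plate, at about (345,240) and (450,230), straddling mid-width. The wrist view shows nothing under the gripper but the end plate and table. Next I'll measure the tip height from side depth.

Run:
```python
from h import *
c=camera("side");P=pts(c);d=P[...,:2]-O
x=1e3*d@bx;y=1e3*d@by;z=1e3*P[...,2]
m=(c["img"].max(-1)<110)&(z>90)&(z<150)&(abs(x)<70)&(y>190)&(y<240)
for s in(-1,1):
    k=m&(x*s>0);print(k.sum(),"z",np.percentile(z[k],[0,1,3,10]).round(1),"x",np.percentile(x[k&(z<125)],[2,98]).round(),"y",np.percentile(y[k&(z<125)],[2,98]).round())
```

```text
90 z [115.2 115.5 116.5 119.5] x [-30. -19.] y [202. 225.]
73 z [118.8 118.9 121.  123.8] x [24. 36.] y [205. 224.]
```

Request:
move_arm(series=[{"dx": 0,"dy": -0.02,"dz": 0.03,"spin": 0},{"dx": 0,"dy": -0.02,"dz": 0.055,"spin": 0},{"dx": -0.07,"dy": -0.02,"dz": 0.055,"spin": 0},{"dx": -0.13,"dy": -0.02,"dz": 0.055,"spin": 0},{"dx": -0.17,"dy": -0.02,"dz": 0.055,"spin": 0},{"dx": -0.2,"dy": -0.02,"dz": 0.055,"spin": 0},{"dx": -0.23,"dy": -0.02,"dz": 0.055,"spin": 0},{"dx": -0.26,"dy": -0.02,"dz": 0.055,"spin": 0},{"dx": -0.29,"dy": -0.02,"dz": 0.055,"spin": 0},{"dx": -0.32,"dy": -0.02,"dz": 0.055,"spin": 0}])

```text
t: 3.05
eef_pos: [0.4249, 0.3559, 0.1048]
tool_rot: [-1.761, -2.601, -0.0]
contact_force: [-0.1, 0.9, 1.3]
grip_width: 0.495
grip_force: 0.5
```

```bash
cat >> h.py <<'E'
def stub(n="top"):
    c=camera(n);P=pts(c);d=P[...,:2]-O
    x=1e3*d@bx;y=1e3*d@by;z=1e3*P[...,2]
    return c,x,y,z
E
python3 - <<'E'
from h import *
st()
c,x,y,z=stub()
cv2.imwrite("pics/t2.png",cv2.resize(c["img"][170:310,120:320],None,fx=4,fy=4,interpolation=cv2.INTER_CUBIC))
for b in range(65,185,5):
    k=(abs(x)<50)&(y>=b)&(y<b+5)&(z<145)
    if k.sum():print(b,k.sum(),np.percentile(z[k],[20,50,90]).round())
E
```

```text
t 3.05 box x,y,z mm [ -2.  173.9 104.8] toolx·by 0.9996 toolx·bx -0.0025 F [-0.1  0.9  1.3] w 0.49 q [0.6  0.1  1.75 0.   1.28 0.22]
65 51 [117. 119. 121.]
70 93 [86. 88. 91.]
75 97 [88. 89. 92.]
80 104 [89. 91. 94.]
85 102 [90. 92. 95.]
90 102 [92. 94. 96.]
95 103 [93. 94. 97.]
100 103 [94. 96. 98.]
105 101 [ 96.  97. 100.]
110 107 [ 97.  99. 101.]
115 105 [ 99. 100. 102.]
120 103 [100. 102. 103.]
125 104 [100. 102. 104.]
130 178 [101. 121. 127.]
135 116 [127. 129. 132.]
140 110 [130. 131. 134.]
145 98 [130. 132. 134.]
150 68 [129. 131. 133.]
155 28 [119. 127. 129.]
160 8 [  0.  54. 116.]
165 7 [  1.  99. 110.]
```

Request:
move_arm(series=[{"dx": -0.03,"dy": 0,"dz": 0,"spin": 0},{"dx": -0.06,"dy": 0,"dz": 0,"spin": 0},{"dx": -0.09,"dy": 0,"dz": 0,"spin": 0},{"dx": -0.12,"dy": 0,"dz": 0,"spin": 0},{"dx": -0.15,"dy": 0,"dz": 0,"spin": 0},{"dx": -0.18,"dy": 0,"dz": 0,"spin": 0},{"dx": -0.21,"dy": 0,"dz": 0,"spin": 0},{"dx": -0.24,"dy": 0,"dz": 0,"spin": 0},{"dx": -0.24,"dy": 0,"dz": 0,"spin": 0},{"dx": -0.24,"dy": 0,"dz": 0,"spin": 0},{"dx": -0.24,"dy": 0,"dz": 0,"spin": 0},{"dx": -0.24,"dy": 0,"dz": 0,"spin": 0}])

```text
t: 4.3
eef_pos: [0.4354, 0.3295, 0.1047]
tool_rot: [1.761, 2.602, -0.0]
contact_force: [0.3, -0.1, 1.1]
grip_width: 0.5
grip_force: 0.0
```

Run:
```python
from h import *
st()
c,x,y,z=stub()
for b in range(65,150,5):
    k=(abs(x)<50)&(y>=b)&(y<b+5)&(z<145)
    if k.sum():print(b,k.sum(),np.percentile(z[k],[20,50,90]).round())
```

```text
t 4.3 box x,y,z mm [ -2.  145.4 104.7] toolx·by 0.9996 toolx·bx -0.0026 F [ 0.3 -0.1  1.1] w 0.5 q [ 0.55  0.08  1.78 -0.    1.28  0.17]
65 88 [113. 117. 120.]
70 104 [116. 118. 121.]
75 105 [120. 122. 124.]
80 105 [121. 123. 125.]
85 95 [120. 122. 125.]
90 95 [117. 120. 122.]
95 68 [111. 115. 118.]
100 87 [95. 96. 99.]
105 104 [ 95.  97. 100.]
110 105 [ 98.  99. 101.]
115 82 [ 98. 100. 102.]
120 46 [ 99. 101. 105.]
125 7 [ 19. 102. 107.]
```

The stub now waits against the lid, at y≈83 with its top at about 123 mm. Next I'll lift, shut the fingers and travel over to the lever.

Request:
move_arm(series=[{"dx": 0,"dy": 0,"dz": -0.25,"spin": 0},{"dx": 0,"dy": 0,"dz": -0.5,"spin": 0},{"dx": 0,"dy": 0,"dz": -0.8,"spin": 0},{"dx": -0.15,"dy": 0.02,"dz": -1,"spin": 0},{"dx": -0.4,"dy": 0.02,"dz": -1,"spin": 0},{"dx": -0.7,"dy": 0.02,"dz": -1,"spin": 0},{"dx": -1,"dy": 0.02,"dz": -1,"spin": 0}], grip=1)

```text
t: 5.05
eef_pos: [0.4826, 0.2181, 0.2251]
tool_rot: [1.759, 2.602, 0.001]
contact_force: [-0.1, 0.2, 0.6]
grip_width: -0.002
grip_force: 0.0
```

Request:
move_arm(series=[{"dx": -0.3,"dy": 0,"dz": 0,"spin": 0},{"dx": -0.6,"dy": 0,"dz": 0,"spin": 0},{"dx": -0.85,"dy": 0,"dz": 0,"spin": 0},{"dx": -1,"dy": 0,"dz": 0,"spin": 0}])

```text
t: 5.45
eef_pos: [0.5275, 0.1053, 0.2247]
tool_rot: [1.763, 2.6, -0.0]
contact_force: [-0.1, 0.1, -0.1]
grip_width: 0.001
grip_force: 0.0
```

Request:
move_arm(series=[{"dx": -0.25,"dy": 0,"dz": 0,"spin": 0},{"dx": -0.5,"dy": 0,"dz": 0,"spin": 0},{"dx": -0.7,"dy": 0,"dz": 0,"spin": 0},{"dx": -0.76,"dy": 0,"dz": 0,"spin": 0},{"dx": -0.76,"dy": 0,"dz": 0,"spin": 0},{"dx": -0.76,"dy": 0,"dz": 0,"spin": 0},{"dx": -0.76,"dy": 0,"dz": 0,"spin": 0}])

```text
t: 6.15
eef_pos: [0.5604, 0.0239, 0.2247]
tool_rot: [-1.76, -2.602, -0.0]
contact_force: [0.8, -0.4, 0.7]
grip_width: -0.002
grip_force: 0.0
```

Run:
```python
from h import *
st()
c,x,y,z=stub()
cv2.imwrite("pics/t3.png",cv2.resize(c["img"][150:300,120:330],None,fx=3.8,fy=3.8,interpolation=cv2.INTER_CUBIC))
```

```text
t 6.15 box x,y,z mm [   1.3 -184.6  224.7] toolx·by 0.9996 toolx·bx -0.0036 F [ 0.8 -0.4  0.7] w -0.0 q [-0.05  0.03  1.61  0.    1.51 -0.43]
```

View pics/t3.png

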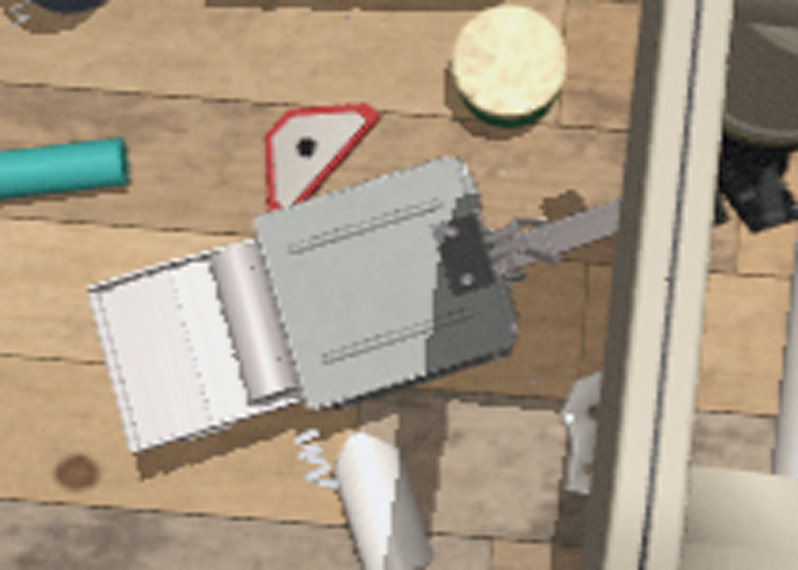

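The picture shows the stub at about (255,325), lying evenly against the closed lid. Now I'll come down to just above the tread.

Request:
move_arm(series=[{"dx": -0.02,"dy": -0.01,"dz": 0.25,"spin": 0},{"dx": -0.02,"dy": -0.01,"dz": 0.5,"spin": 0},{"dx": -0.02,"dy": -0.01,"dz": 0.7,"spin": 0},{"dx": -0.02,"dy": -0.01,"dz": 0.85,"spin": 0},{"dx": -0.02,"dy": -0.01,"dz": 0.93,"spin": 0},{"dx": -0.02,"dy": -0.01,"dz": 0.97,"spin": 0},{"dx": -0.02,"dy": -0.01,"dz": 0.97,"spin": 0},{"dx": -0.02,"dy": -0.01,"dz": 0.97,"spin": 0}])

```text
t: 7.0
eef_pos: [0.5612, 0.0202, 0.1095]
tool_rot: [1.76, 2.6, 0.001]
contact_force: [0.2, -0.3, 0.3]
grip_width: 0.003
grip_force: 0.0
```

```bash
python3 -c "
from h import *
st()"
```

```text
t 7.0 box x,y,z mm [   0.8 -188.3  109.5] toolx·by 0.9996 toolx·bx -0.0026 F [ 0.2 -0.3  0.3] w 0.0 q [-0.06  0.12  1.73  0.    1.29 -0.44]
```

Request:
move_arm(series=[{"dx": 0,"dy": 0,"dz": 0.03,"spin": 0},{"dx": 0,"dy": 0,"dz": 0.06,"spin": 0},{"dx": -0.01,"dy": 0,"dz": 0.1,"spin": 0},{"dx": -0.01,"dy": 0,"dz": 0.14,"spin": 0},{"dx": -0.02,"dy": 0,"dz": 0.18,"spin": 0},{"dx": -0.02,"dy": 0,"dz": 0.22,"spin": 0},{"dx": -0.03,"dy": 0,"dz": 0.26,"spin": 0},{"dx": -0.03,"dy": 0,"dz": 0.3,"spin": 0},{"dx": -0.03,"dy": 0,"dz": 0.34,"spin": 0},{"dx": -0.03,"dy": 0,"dz": 0.38,"spin": 0},{"dx": -0.03,"dy": 0,"dz": 0.42,"spin": 0},{"dx": -0.03,"dy": 0,"dz": 0.46,"spin": 0},{"dx": -0.03,"dy": 0,"dz": 0.5,"spin": 0},{"dx": -0.03,"dy": 0,"dz": 0.53,"spin": 0},{"dx": -0.03,"dy": 0,"dz": 0.55,"spin": 0},{"dx": -0.03,"dy": 0,"dz": 0.55,"spin": 0},{"dx": -0.03,"dy": 0,"dz": 0.55,"spin": 0},{"dx": -0.03,"dy": 0,"dz": 0.55,"spin": 0},{"dx": -0.03,"dy": 0,"dz": 0.55,"spin": 0},{"dx": -0.03,"dy": 0,"dz": 0.55,"spin": 0}])

```text
t: 9.0
eef_pos: [0.5616, 0.0167, 0.0422]
tool_rot: [-1.761, -2.601, 0.001]
contact_force: [-0.9, 0.4, 3.9]
grip_width: -0.002
grip_force: 1.5
```

Run:
```python
from h import *
st()
a=camera("top")["img"][150:300,120:330];b=camera("side")["img"][170:290,200:350]
f=lambda i:cv2.resize(i,(400,300),interpolation=cv2.INTER_CUBIC)
cv2.imwrite("pics/p4.png",np.hstack([f(a),f(b)]))
```

```text
t 9.0 box x,y,z mm [  -0.3 -191.7   42.2] toolx·by 0.9996 toolx·bx -0.0024 F [-0.9  0.4  3.9] w -0.0 q [-0.06  0.2   1.77 -0.    1.17 -0.44]
```

View pics/p4.png

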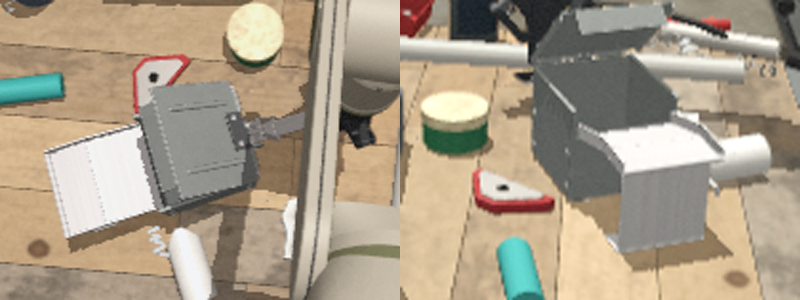

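The lid is open and the chute is empty, so the stub has rolled in. Now I'll ease the lever back up slowly.

Request:
move_arm(series=[{"dx": 0,"dy": 0,"dz": -0.01,"spin": 0},{"dx": 0,"dy": 0,"dz": -0.03,"spin": 0},{"dx": 0,"dy": 0,"dz": -0.05,"spin": 0},{"dx": 0,"dy": 0,"dz": -0.07,"spin": 0},{"dx": 0,"dy": 0,"dz": -0.09,"spin": 0},{"dx": 0,"dy": 0,"dz": -0.11,"spin": 0},{"dx": 0,"dy": 0,"dz": -0.13,"spin": 0},{"dx": 0,"dy": 0,"dz": -0.15,"spin": 0},{"dx": 0,"dy": 0,"dz": -0.17,"spin": 0},{"dx": 0,"dy": 0,"dz": -0.19,"spin": 0},{"dx": 0,"dy": 0,"dz": -0.21,"spin": 0},{"dx": 0,"dy": 0,"dz": -0.23,"spin": 0},{"dx": 0,"dy": 0,"dz": -0.25,"spin": 0},{"dx": 0,"dy": 0,"dz": -0.27,"spin": 0},{"dx": 0,"dy": 0,"dz": -0.29,"spin": 0},{"dx": 0.01,"dy": 0,"dz": -0.31,"spin": 0},{"dx": 0.01,"dy": 0,"dz": -0.33,"spin": 0},{"dx": 0.02,"dy": 0,"dz": -0.35,"spin": 0},{"dx": 0.02,"dy": 0,"dz": -0.37,"spin": 0},{"dx": 0.02,"dy": 0,"dz": -0.39,"spin": 0}])

```text
t: 11.1
eef_pos: [0.5607, 0.0194, 0.0892]
tool_rot: [-1.761, -2.601, -0.0]
contact_force: [-0.1, 3.0, 2.7]
grip_width: -0.002
grip_force: 1.8
```

Request:
move_arm(series=[{"dx": 0,"dy": 0,"dz": -0.015,"spin": 0},{"dx": 0,"dy": 0,"dz": -0.03,"spin": 0},{"dx": 0.01,"dy": 0,"dz": -0.045,"spin": 0},{"dx": 0.01,"dy": 0,"dz": -0.06,"spin": 0},{"dx": 0.01,"dy": 0,"dz": -0.075,"spin": 0},{"dx": 0.01,"dy": 0,"dz": -0.09,"spin": 0},{"dx": 0.01,"dy": 0,"dz": -0.105,"spin": 0},{"dx": 0.01,"dy": 0,"dz": -0.12,"spin": 0},{"dx": 0.01,"dy": 0,"dz": -0.135,"spin": 0},{"dx": 0.01,"dy": 0,"dz": -0.15,"spin": 0},{"dx": 0.01,"dy": 0,"dz": -0.165,"spin": 0},{"dx": 0.01,"dy": 0,"dz": -0.18,"spin": 0},{"dx": 0.01,"dy": 0,"dz": -0.2,"spin": 0},{"dx": 0.01,"dy": 0,"dz": -0.22,"spin": 0}])

```text
t: 12.5
eef_pos: [0.5605, 0.02, 0.1157]
tool_rot: [1.761, 2.601, -0.0]
contact_force: [0.7, -0.7, 0.1]
grip_width: -0.001
grip_force: 0.0
```

Request:
move_arm(series=[{"dx": 0,"dy": 0,"dz": -0.1,"spin": 0},{"dx": 0,"dy": 0,"dz": -0.3,"spin": 0},{"dx": 0,"dy": 0,"dz": -0.55,"spin": 0},{"dx": 0,"dy": 0,"dz": -0.8,"spin": 0},{"dx": 0,"dy": 0,"dz": -1,"spin": 0},{"dx": 0,"dy": 0,"dz": -1,"spin": 0},{"dx": 0,"dy": 0,"dz": -1,"spin": 0},{"dx": 0,"dy": 0,"dz": -1,"spin": 0}])

```text
t: 13.3
eef_pos: [0.5599, 0.0201, 0.2345]
tool_rot: [-1.761, -2.6, 0.001]
contact_force: [0.1, 0.1, 0.2]
grip_width: 0.004
grip_force: 0.0
```

Run:
```python
from h import *
st()
a=camera("top")["img"][150:300,120:330];b=camera("side")["img"][170:290,200:350]
f=lambda i:cv2.resize(i,(400,300),interpolation=cv2.INTER_CUBIC)
cv2.imwrite("pics/p5.png",np.hstack([f(a),f(b)]))
```

```text
t 13.3 box x,y,z mm [  -0.6 -187.9  234.5] toolx·by 0.9996 toolx·bx -0.0023 F [0.1 0.1 0.2] w 0.0 q [-0.06  0.02  1.59 -0.    1.52 -0.44]
```

View pics/p5.png

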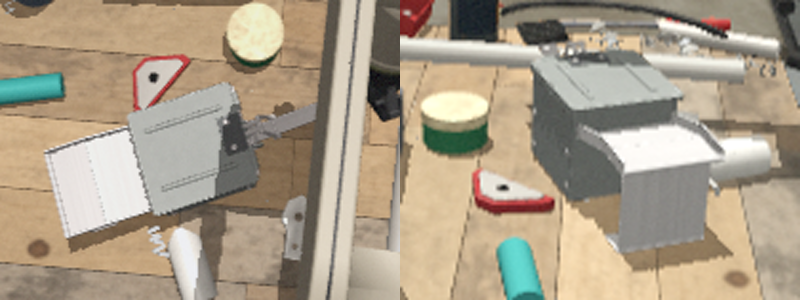

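The lid is shut flat, the chute is empty, the bystanders in view have not moved and the arm is clear.

```bash
python3 -c "
from plant import ticket
print(ticket.hand_in())"
```

```text
the job is handed in; nothing more can be done
None
```

The stub rolled over the crest, waited against the shut lid, then dropped into the box when the lever was pressed; the lid was eased shut at low speed, and the job is handed in at about 13 s with the arm clear.

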